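Hook the tongued cover board into the instrument's grooved rail

ROBOT

A 6-joint arm with a two-finger parallel gripper is mounted at the origin on a cart in front of the work surface, level with it; the furniture and walls round the work are solid. World frame = base frame: x ahead of the robot, y to its left, z up, the work surface at z = 0. Lengths are in m, angles in degrees, forces in N, time in s.
With the tool pointing down it reaches from about 0.3 to 0.875 m from the base axis. Payload 6.4 kg.
Tool frame: the origin (TCP) lies at the very end of the fingers, on their centre line; the grasp point (between the pads) lies 19 mm behind it (arm.pinch_z is the distance from the TCP to the grasp point, in m); z points along the fingers, y is the line along which they close (so a half turn about z gives the same grasp; the last joint's range is limited). The gripper opens to 88 mm and grips with 3 to 60 N. Pads are 18 mm wide; open, the fingers measure 123 mm over their backs; the gripper's body (75 mm by 187 mm) begins 45 mm behind the grasp point.
Start: joints at [61.347, 10.359, 92.074, -0, 77.567, -11.82], TCP at [0.167, 0.55, 0.239] pointing down, gripper open.
Joint ranges: [-171.53, 171.53], [-51.25, 118.39], [17.06, 147.69], [-65.23, 245.23], [0, 150.52], [-178.68, 178.68]. Speed limits (degrees/s): [147.25, 147.25, 172.46, 180, 180, 180].

INTERFACE

Orientations are given as [roll, pitch, yaw] about the fixed x, y, z axes, in that order (R = Rz(yaw) Ry(pitch) Rx(roll)).
In Python, from plant import arm gives the robot as it stands.
- The arm moves only by the tool arm_command, never from a script. Its argument "increments" is a list of rows, each a list of 6 numbers: the shift along the tool's x, y, z in cm, then the turn, a rotation vector about the tool's x, y, z in degrees. A call has 1 to 12 rows; each row shifts and turns the commanded pose from where the row before left it, along the tool's axes as they then stand; what a row does not reach is not made up. A row lasts 1/12 s, in which the tool goes at most 41.7 mm and 7.16 degrees, less where a joint would pass 70% of its speed; a pose out of reach is approached as far as the arm can. A call is refused whole if a number of a shift passes 4.17 or a number of a turn 7.16, either way. A call with a gripper value outside its range is refused whole. "grip" is the closure, from -1 (fully open) to 1 (shut), so that 0 is half open, set as the call begins (left out, the last holds). The fingers move at their own pace and stop on an object; "squeeze" is the grip in N (left out, the last holds). Time passes only in rows, so rows that do not move let the fingers close. It gives the time, the measured TCP pose, the force, the opening and the grip force at its end, in the units of the state.
- arm.get_state(): the state, without advancing time (a new reading comes with each control period).
- arm.camera(name): name is "scene" or "top" or "wrist"; returns (picture, depth): 384x512x3 uint8, red, green, blue; 384x512 float32, m along the optical axis (not along the pixel's ray), 0 where there is no reading.
- arm.camera_params(name): a dict with "fov_y" (degrees; the focal length in pixels is half the picture's height over the tangent of half this angle, whatever the lens; pixels are square), "cx", "cy" (the principal point, pixels), "R" (3x3) and "t" (3): a world point X has camera coordinates R X + t. Camera axes: x right, y down, z forward; pixel columns grow to the right and rows downward; lengths in m; the calibration is good to about 2 mm. The wrist camera is an equidistant fisheye: a pixel r from the principal point sees the ray r / f radians off the axis. A picture is of the moment at which its call begins: read the wrist's pose just before it. camera_params takes no time and is no camera call; for the wrist camera it gives the pose at the moment of the call.
- arm.hand_in(): hands the job in; it is judged then, once.
The state is a dict: "time_s": time; "qpos": joint angles; "qd": joint speeds; "effort": joint torques, N m; "ee_pos": TCP position; "orientation": TCP orientation; "ft_force": force on the tool from outside, world axes, zero at the start; "torque": the same for the moment, N m; "width": finger opening in m; "grip_force": force on a finger pad.
Only numpy, scipy, OpenCV 4.12 (cv2) and the standard library are available. Lean on these libraries where they do the work, as an engineer would, in place of code of your own. Each camera call takes 0.05 s, during which the arm holds its last target. There are 200 camera calls.

TASK

Close the open bench instrument with its blue cover board: hold the board front edge up, angle its tongue under the lip of the aluminium rail by feel, then lower it flat so that the joint locks and the board lies level on the instrument. Be gentle - never lean hard on the instrument with the board - and leave the other things on the counter where they are. Let go of the board at the end.

Things in the scene. Friction and masses are not known exactly. Their poses are not given: they have to be found in the camera images.
- instrument: Low grey instrument body, x -88 to 122, 204 mm, fixed, open on top, with an aluminium rail across its rear. Origin: centre of its underside on the counter; x points from front to rear (rail), y left, z up. Side walls: inner faces y = +/-81 mm, tops z = 36, x -84 to -24. More than 25 N from the board damages it. All things' sizes are mm in the named part's frame.
- groove_nominal (a point): Nominal middle of the lower front edge of the rail's lip (mouth of the groove): (61, 0, 38.5) in the instrument. The rail is clamped rigidly in slots up to 20 mm nearer or farther along x; its true x is not measured: find it by touch or sight. Nominal section: lip x 61 to 83, z 38.5 to 42.5; groove under it back to a wall at x 75; rail y -85 to 85.
- shelf_nominal (a point): Nominal middle of the rear top edge of the rail's shelf: (47, 0, 30) in the instrument; it shifts with the rail. Shelf: x 4 to 47, flat top z 30. Between it and the groove's rear wall (x 75) is a slot with its floor at z 16, open above in front of the lip.
- ledge_left (a point): Middle of the top of the left grey front ledge: (-53, 66, 30) in the instrument; x -84 to -22, y 50 to 82; its twin lies at y -50 to -82. The front corners of the closed board rest on them; between them the body is open, with a front wall to z 22.
- cover: Blue board, about 0.3 kg, lying loose on its feet beside the instrument. Origin: under its middle at foot level; x points to the tongue, z up. Board x -55 to 55, y -75 to 75, z 4.5 to 16.5. Two rubber feet x -45 to -37, z 0 to 4.5, y 12 to 36 either side. Locked: axes along the instrument's, origin at z 25.5 in its frame, x about 0 plus the rail's shift, hook bar in the slot.
- tongue_edge (a point): Middle of the rear edge of the board's tongue: (73, 0, 7.5) in the cover. Tongue x 55 to 73, y -72 to 72, z 4.5 to 10.5. Locked, it lies under the lip, 9 to 14 mm behind the lip's front edge, the rest of the 18 mm showing as a gap.
- hook (a point): Middle of the foot of the hook bar under the board's rear edge: (52.5, 0, 0) in the cover. Bar x 50 to 55, y -72 to 72, z 0 to 4.5. Locked it stands in the slot behind the shelf. It is higher than the tongue's 2.5 mm play under the lip, so the board cannot go in level: tilt it front up about 15 to 30 degrees (24 is roomy), tongue down under the lip, then lower.
- grip (a point): Where to hold the black fin on the cover: (0, 0, 38) in the cover. Fin 14 mm thick (x -7 to 7), y -35 to 35, top z 50, on a flange x -12 to 12, top z 18.5. Close the fingers along the cover's x.
- tape_roll: Beige tape roll lying flat, 69 mm wide, 18 mm high; origin under its centre. A bystander.
- calculator: Dark pocket calculator, 112 x 68 x 16 mm; origin under its centre. A bystander.
- bottle_drop: Small white dropper bottle with a light blue cap, 28 mm wide, 58 mm high; origin under its centre. A bystander.
- dish_1: Clear petri dish, 58 mm wide, 12 mm high; origin under its centre. A bystander.

How it is judged (in metres and radians):
On the way:
1. with the board tilted front up (more than 0.12 rad), its tongue edge is at the groove: more than 37 mm along x and lower than 37 mm in the instrument's frame (angle between cover's own z axis and vertical above 0.12 rad and x of tongue_edge in the frame of instrument between 0.037 and 0.1 m and z of tongue_edge in the frame of instrument below 0.037 m and y of tongue_edge in the frame of instrument between -0.02 and 0.02 m), for 0.1 s.
At the end, for the whole second after the job is handed in: Cover released, at rest, hooked flat in the instrument (instrument frame): origin z 25.5 +/- 2 mm, tongue edge z 33 +/- 2 mm, tilt under 0.03 rad, x axes within 0.06 rad, tongue to the rear, y within 7.5 mm of the middle, x from -23.5 to +22.5 mm as the rail stands (x of cover in the frame of instrument between -0.0235 and 0.0225 m and x of tongue_edge in the frame of instrument above 0.045 m and y of cover in the frame of instrument between -0.0075 and 0.0075 m and z of cover in the frame of instrument between 0.0235 and 0.0275 m and z of tongue_edge in the frame of instrument between 0.031 and 0.035 m and angle between cover's own z axis and vertical below 0.03 rad and angle between the x axis of cover and the x axis of instrument, either way round below 0.06 rad and linear speed of cover below 0.01 m/s and angular speed of cover below 0.1 rad/s); the robot touches nothing.
It fails at once if the board presses on the instrument or its rail with more than 25 N (contact force between cover and instrument above 25 N).
It fails at once if the hand or arm presses on the instrument with more than 15 N (contact force between any of the fingers, the arm and instrument above 15 N).
It fails at once if a bystander (tape roll, calculator, dropper bottle or petri dish) is moved by more than 15 mm (distance of any of tape_roll, calculator, bottle_drop, dish_1 from where it was at the start of the episode above 0.015 m).
It also fails if it takes over 51 s, if anything falls off the work surface, if the arm or the gripper's body presses on something with over 40 N, if the wrist force passes 120 N, or if a joint passes its speed limit or range.

## Working session

There is one attempt and no reset: what is moved stays moved. The work goes in short steps, Python scripts to look and compute and a tool call to move; the robot and the scene stay as the last step left them, time stands still between calls to the robot, and variables do not carry over. Pictures are saved under pics/ and viewed, at most 10 in all, crops included, and the job is handed in when it is done.

Besides the shell and the picture viewer there is one more tool, called after ">>>" as a command line: name --pt "numbers of a row" for each row, then --argument value for the rest. arm_command: Moves the arm, as the interface text tells. Its arguments: {"type":"object","properties":{"increments":{"type":"array","items":{"type":"array","items":{"type":"number"}}},"grip":{"type":"number"},"squeeze":{"type":"number"}},"required":["increments"]}

```bash
mkdir -p pics; ls; python3 - <<'E'
from plant import arm
import cv2,numpy as np
print(arm.get_state())
for n in ["scene","top"]:
    im,d=arm.camera(n); cv2.imwrite(f"pics/{n}0.png",im[:,:,::-1]); np.savez(f"{n}0.npz",im=im,d=d)
    p=arm.camera_params(n); print(n,p)
a=cv2.imread("pics/scene0.png");b=cv2.imread("pics/top0.png")
cv2.imwrite("pics/both0.png",np.vstack([a,b])[:, :])
E
```

```text
pics
{'time_s': 0.0, 'qpos': array([ 6.13458217e+01,  1.04000085e+01,  9.21316072e+01,  8.86924740e-04,
        7.75673343e+01, -1.18191557e+01]), 'qd': array([ 0.04366248, -0.090281  , -0.0845319 , -0.01575397,  0.04123028,
       -0.01434205]), 'effort': array([-1.06419645e-05, -4.33872771e+01, -3.41847789e+01,  7.01139146e-02,
        3.85927095e-02, -1.21739968e-04]), 'ee_pos': array([0.16623725, 0.54988708, 0.23782905]), 'orientation': array([-1.79903325e+02, -2.11146958e-02,  1.63164768e+02]), 'ft_force': array([-0.44227274, -0.48053991,  0.30076485]), 'torque': array([ 0.00678974, -0.00881283,  0.03623515]), 'grip_force': 0.0, 'width': 0.08820782135314505}
scene {'fov_y': 42.72894201528912, 'cx': 258.75936996850083, 'cy': 200.63543173401936, 'R': array([[-0.84878824, -0.52871647,  0.00417329],
       [-0.21090166,  0.33131727, -0.91964632],
       [ 0.48484947, -0.78146514, -0.39272538]]), 't': array([0.52767753, 0.14123355, 1.02610841])}
top {'fov_y': 42.15061212366611, 'cx': 260.0757844950803, 'cy': 187.5928228631265, 'R': array([[ 8.61034303e-02, -9.96286194e-01,  1.41113708e-04],
       [-9.74892598e-01, -8.42836950e-02, -2.06108419e-01],
       [ 2.05354866e-01,  1.76090712e-02, -9.78529151e-01]]), 't': array([0.05587662, 0.59653429, 1.2886261 ])}
```

View pics/top0.png

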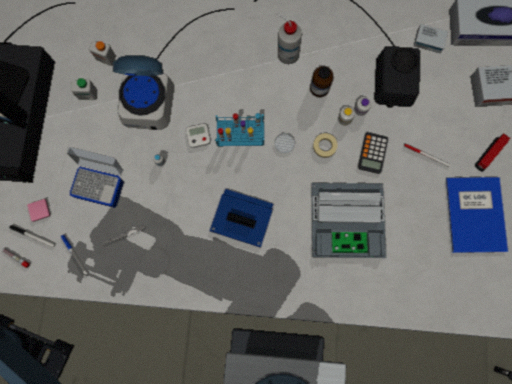

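View pics/scene0.png

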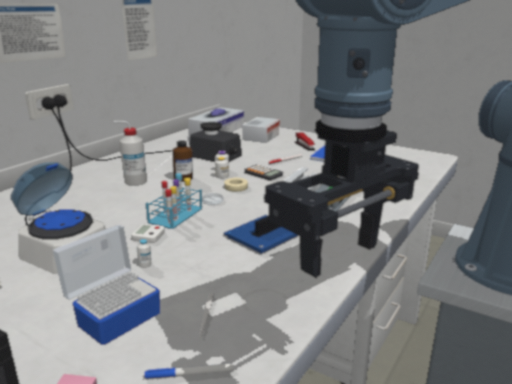

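The top view shows the blue board at (242,216) with its fin, and the instrument at (348,220) with its rail at the top (rear = world +x). The bystanders stand beyond them. Next I'll measure both from the top view.

```bash
cat > h.py <<'E'
import numpy as np,cv2
from plant import arm
def K(n):
    p=arm.camera_params(n); p['f']=192/np.tan(np.radians(p['fov_y']/2)); return p
def cloud(p,d):
    v,u=np.mgrid[:384,:512]
    c=np.stack([(u-p['cx'])/p['f']*d,(v-p['cy'])/p['f']*d,d],-1)
    return (c-p['t'])@p['R']
def ray(p,uv,z):
    r=np.array([(uv[0]-p['cx'])/p['f'],(uv[1]-p['cy'])/p['f'],1])@p['R']; o=-p['R'].T@p['t']
    return o+r*(z-o[2])/r[2]
E
python3 - <<'E'
from h import *
D=np.load('top0.npz');im=D['im'];d=D['d'];p=K('top');P=cloud(p,d)
print('table z',np.median(P[240:290,390:440,2]),'mm/px',1000/p['f']*1.25)
hsv=cv2.cvtColor(im,cv2.COLOR_RGB2HSV)
def rect(m,z,name):
    m=cv2.morphologyEx(m.astype(np.uint8)*255,cv2.MORPH_CLOSE,np.ones((9,9)))
    c=max(cv2.findContours(m,0,cv2.CHAIN_APPROX_NONE)[0],key=cv2.contourArea)
    w=np.array([ray(p,q[0],z)[:2] for q in c],np.float32)
    r=cv2.minAreaRect(w); print(name,r,'\n',cv2.boxPoints(r).round(4).tolist())
win=np.zeros((384,512),bool);win[175:255,200:285]=1
m=win&(hsv[...,0]>100)&(hsv[...,0]<130)&(hsv[...,1]>120)
rect(m,.0165,'cover')
# height profile of cover along its x
win2=np.zeros((384,512),bool);win2[170:270,300:400]=1
rect(win2&(P[...,2]>.012),.036,'instr')
g=win2&(P[...,2]>.012)
for v in range(176,262,2): print(v,(P[v,[325,348,370],2]*1000).round(1),P[v,348,0].round(4), im[v,348])
a=cv2.resize(im[165:275,195:405],None,fx=3.8,fy=3.8,interpolation=cv2.INTER_CUBIC)
cv2.imwrite('pics/crop1.png',np.clip(a.astype(float)*1.5,0,255).astype(np.uint8)[:,:,::-1])
E
```

```text
table z -0.0007153675241581328 mm/px 2.508937537478994
cover ((0.5117546916007996, 0.1514638215303421), (0.1453963667154312, 0.12446330487728119), 77.13965606689453) 
 [[0.4348999857902527, 0.09440000355243683], [0.5562000274658203, 0.06669999659061432], [0.5885999798774719, 0.2084999978542328], [0.4672999978065491, 0.2362000048160553]]
instr ((0.5292076468467712, -0.14106102287769318), (0.23436519503593445, 0.2293369174003601), 7.301571369171143) 
 [[0.3984000086784363, -0.0421999990940094], [0.42750000953674316, -0.26969999074935913], [0.6600000262260437, -0.23989999294281006], [0.6309000253677368, -0.012400000356137753]]
176 [1.  1.3 0.9] 0.6575 [149 149 142]
178 [-2.9 -3.1 -0.6] 0.6527 [150 150 143]
180 [-0.3  0.3  2.6] 0.6461 [147 144 140]
182 [-1.9  3.5  0. ] 0.6395 [140 142 137]
184 [11.7 12.1  3. ] 0.6317 [82 88 92]
186 [12.   3.6  9.7] 0.6278 [80 83 87]
188 [10.   3.8  9.5] 0.622 [71 76 80]
190 [3.3 4.8 8.2] 0.616 [48 53 53]
192 [48.7 10.5  9.8] 0.609 [91 94 95]
194 [37.8 44.8 38.5] 0.596 [140 147 146]
196 [39.8 42.4 44.5] 0.5909 [141 146 144]
198 [40.6 42.9 40.5] 0.5853 [13
[... 567 characters left out ...]
.5134 [69 77 78]
228 [10.2  7.8  3.5] 0.5078 [69 76 80]
230 [3.  7.4 6. ] 0.5022 [72 78 81]
232 [27.5  3.8  3.8] 0.4972 [ 40 113  61]
234 [28.7  7.8 34. ] 0.4911 [ 50 109  61]
236 [30.9  7.9 28.8] 0.4855 [ 45 116  61]
238 [29.7  5.1 31.3] 0.4803 [ 20 115  43]
240 [29.   9.4 29.5] 0.4743 [ 15 108  40]
242 [34.8  6.9 30.3] 0.4691 [ 22 112  43]
244 [32.6  7.2 27. ] 0.4635 [14 56 20]
246 [32.  13.2 31.8] 0.4574 [18 15 22]
248 [23.4 11.9 30.5] 0.4521 [20 72 34]
250 [24.   5.7 25. ] 0.4472 [ 22 103  43]
252 [25.7  8.7 32.6] 0.4414 [27 61 37]
254 [30.  22.6 25.7] 0.4347 [75 81 84]
256 [9.9 9.8 9.2] 0.4304 [66 74 75]
258 [-0.8  0.1  1.5] 0.4258 [123 123 119]
260 [-1.6 -2.9  3.6] 0.4206 [136 135 131]
```

View pics/crop1.png

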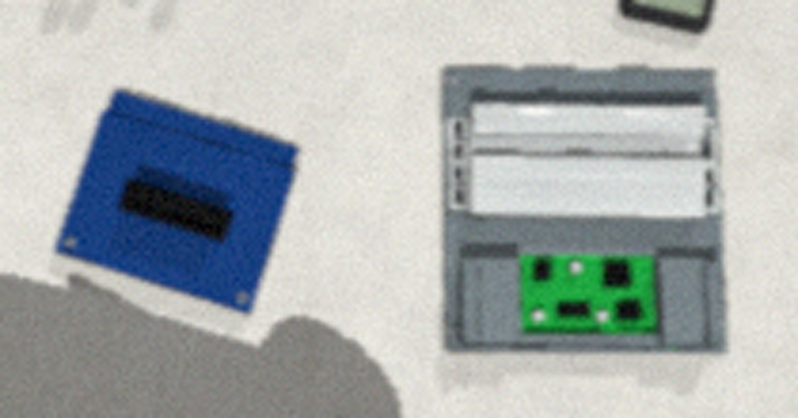

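The crop shows the board's tongue step at its upper edge, facing world +x, and the fin at crop (175,207). The instrument has its rail at the top, with a dark slot between the lip and the shelf. Now I'll get the instrument frame and the rail edges.

```bash
cat >> h.py <<'E'
from scipy.spatial.transform import Rotation as Ro
def plan(goal,rpy,n):
    s=arm.get_state(); R0=Ro.from_euler('xyz',s['orientation'],degrees=True); R1=Ro.from_euler('xyz',rpy,degrees=True)
    dp=R0.inv().apply(np.array(goal)-s['ee_pos'])*100; w=np.degrees((R0.inv()*R1).as_rotvec())
    print('shift cm(tool, before turn)',dp.round(2),'per row',(dp/n).round(3),'| turn',w.round(2),'per row',(w/n).round(3))
E
python3 - <<'E'
from h import *
D=np.load('top0.npz');im=D['im'];p=K('top')
g=cv2.cvtColor(im,cv2.COLOR_RGB2GRAY).astype(float)
# edges along columns: print row of strongest transitions, subpixel
def edge(line,lo,hi,sign):
    gr=np.gradient(cv2.GaussianBlur(line.reshape(1,-1),(5,1),0).ravel())*sign
    i=lo+np.argmax(gr[lo:hi]); a,b,c=gr[i-1],gr[i],gr[i+1]; return i+.5*(a-c)/(a-2*b+c)
def fit(axis,idx,lo,hi,sign,z,name):
    pts=[]
    for k in idx:
        l=g[:,k-1:k+2].mean(1) if axis=='col' else g[k-1:k+2].mean(0)
        e=edge(l,lo,hi,sign); pts.append(ray(p,(k,e) if axis=='col' else (e,k),z)[:2])
    pts=np.array(pts); m=np.median(pts,0)
    vx,vy,x0,y0=cv2.fitLine(pts.astype(np.float32),cv2.DIST_HUBER,0,.001,.001).ravel()
    r=(pts-[x0,y0])@[-vy,vx]
    print(name,'pt',(round(x0,4),round(y0,4)),'ang',round(np.degrees(np.arctan2(vy,vx)),2),'res mm',round(r.std()*1000,2))
cols=range(326,374,3)
fit('col',cols,218,226,-1,.030,'shelf front (x=4+s)')
fit('col',cols,188,196,1,.0425,'lip rear (83+s)')
fit('col',cols,198,203,-1,.0425,'lip front (61+s)')
fit('col',cols,203,209,1,.030,'shelf rear (47+s)')
fit('col',cols,178,187,-1,.011,'body rear 122')
fit('col',cols,253,261,1,.011,'body front -88 z11')
fit('row',range(235,256,3),306,318,-1,.036,'left outer z36')
fit('row',range(235,256,3),380,392,1,.036,'right outer z36')
fit('row',range(194,220,3),314,326,1,.036,'rail left 85')
fit('row',range(194,220,3),376,386,-1,.036,'rail right -85')
plan([.505,.153,.20],[180,0,77],24)
s=K('wrist');st=arm.get_state();print(s['f'],s['cx'],s['cy'],'cam pos',-s['R'].T@s['t'],'axis',s['R'][2],'right',s['R'][0])
E
```

```text
shelf front (x=4+s) pt (np.float32(0.5228), np.float32(-0.136)) ang -86.27 res mm 0.27
lip rear (83+s) pt (np.float32(0.6024), np.float32(-0.1438)) ang -85.99 res mm 0.2
lip front (61+s) pt (np.float32(0.5811), np.float32(-0.1211)) ang -84.72 res mm 1.57
shelf rear (47+s) pt (np.float32(0.5651), np.float32(-0.1553)) ang -86.33 res mm 0.46
body rear 122 pt (np.float32(0.6381), np.float32(-0.1478)) ang -86.15 res mm 1.21
body front -88 z11 pt (np.float32(0.4274), np.float32(-0.1564)) ang -85.36 res mm 0.21
left outer z36 pt (np.float32(0.4518), np.float32(-0.043)) ang 3.92 res mm 0.32
right outer z36 pt (np.float32(0.4691), np.float32(-0.2435)) ang 3.99 res mm 0.43
rail left 85 pt (np.float32(0.5574), np.float32(-0.0561)) ang 2.78 res mm 1.87
rail right -85 pt (np.float32(0.5719), np.float32(-0.2233)) ang 2.27 res mm 1.3
shift cm(tool, before turn) [-43.92 -28.18   3.82] per row [-1.83  -1.174  0.159] | turn [-8.000e-02  5.000e-02  8.617e+01] per row [-3.00e-03  2.00e-03  3.59e+00]
297.3186396354542 258.5869043572422 194.9991221298709 cam pos [0.08546921 0.57431088 0.38413107] axis [ 0.30850802 -0.09468644 -0.94649738] right [ 0.2889129   0.95735404 -0.00160223]
```

>>> arm_command --pt "-1.83 -1.17 0.16 0 0 0" --pt "-1.83 -1.17 0.16 0 0 0" --pt "-1.83 -1.17 0.16 0 0 0" --pt "-1.83 -1.17 0.16 0 0 0" --pt "-1.83 -1.17 0.16 0 0 0" --pt "-1.83 -1.17 0.16 0 0 0" --pt "-1.83 -1.17 0.16 0 0 0" --pt "-1.83 -1.17 0.16 0 0 0" --pt "-1.83 -1.17 0.16 0 0 0" --pt "-1.83 -1.17 0.16 0 0 0" --pt "-1.83 -1.17 0.16 0 0 0" --pt "-1.83 -1.17 0.16 0 0 0" --grip -1

```text
time_s: 1.1
ee_pos: [0.3363, 0.3514, 0.2191]
orientation: [-180.0, -0.0, 163.2]
ft_force: [0.2, 0.7, -0.1]
width: 0.0881
grip_force: 0.0
```

>>> arm_command --pt "-1.83 -1.17 0.16 0 0 0" --pt "-1.83 -1.17 0.16 0 0 0" --pt "-1.83 -1.17 0.16 0 0 0" --pt "-1.83 -1.17 0.16 0 0 0" --pt "-1.83 -1.17 0.16 0 0 0" --pt "-1.83 -1.17 0.16 0 0 0" --pt "-1.83 -1.17 0.16 0 0 0" --pt "-1.83 -1.17 0.16 0 0 0" --pt "-1.83 -1.17 0.16 0 0 0" --pt "-1.83 -1.17 0.16 0 0 0" --pt "-1.83 -1.17 0.16 0 0 0" --pt "-1.83 -1.17 0.16 0 0 0"

```text
time_s: 2.1
ee_pos: [0.5059, 0.1535, 0.1998]
orientation: [-180.0, -0.0, 163.2]
ft_force: [0.2, -0.5, -0.5]
width: 0.0882
grip_force: 0.0
```

>>> arm_command --pt "0 0 0 0 0 7.1" --pt "0 0 0 0 0 7.1" --pt "0 0 0 0 0 7.1" --pt "0 0 0 0 0 7.1" --pt "0 0 0 0 0 7.1" --pt "0 0 0 0 0 7.1" --pt "0 0 0 0 0 7.1" --pt "0 0 0 0 0 7.1" --pt "0 0 0 0 0 7.1" --pt "0 0 0 0 0 7.1" --pt "0 0 0 0 0 7.1" --pt "0 0 0 0 0 7.1"

```text
time_s: 3.1
ee_pos: [0.5052, 0.1544, 0.1998]
orientation: [-179.9, 0.0, 77.6]
ft_force: [0.9, -0.2, 0.6]
width: 0.0882
grip_force: 0.0
```

```bash
python3 - <<'E'
from h import *
s=arm.get_state();p=K('wrist');im,d=arm.camera('wrist')
print(s['time_s'],s['ee_pos'],s['orientation'],s['qpos'],s['ft_force'])
np.savez('w1.npz',im=im,d=d,**{k:np.array(v) for k,v in p.items()})
cv2.imwrite('pics/w1.png',im[:,:,::-1])
E
```

```text
3.1 [0.50521153 0.15438398 0.19983769] [-1.79946247e+02  1.79782391e-02  7.76152347e+01] [ 4.10871097e+00  6.66400327e+00  1.00968162e+02 -2.07454135e-03
  7.24244799e+01  1.64941121e+01] [ 0.91271067 -0.17503436  0.63138337]
```

View pics/w1.png

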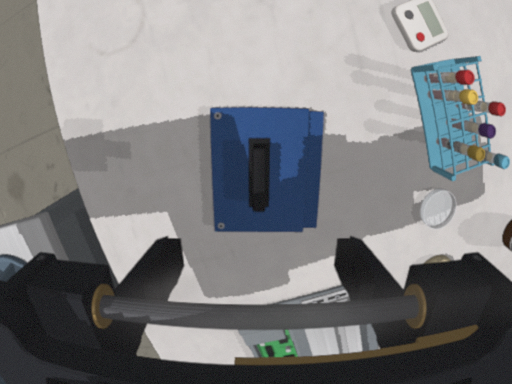

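The wrist view shows the board with its front edge at px x≈212, the tongue at x≈322 and the fin at (260,172). I'll compute its pose from the fisheye rays.

```bash
cat >> h.py <<'E'
def fray(p,uv,z):
    q=np.array([uv[0]-p['cx'],uv[1]-p['cy']]); r=np.hypot(*q); t=r/p['f']
    c=np.r_[q/r*np.sin(t),np.cos(t)]; w=c@p['R']; o=-p['R'].T@p['t']; return o+w*(z-o[2])/w[2]
E
python3 - <<'E'
from h import *
p=dict(np.load('w1.npz'));im=p['im']
hsv=cv2.cvtColor(im,cv2.COLOR_RGB2HSV)
w=np.zeros((384,512),bool);w[90:240,190:340]=1
m=w&(hsv[...,0]>100)&(hsv[...,0]<130)&(hsv[...,1]>120)&(im[...,2]>55)
mm=cv2.morphologyEx(m.astype(np.uint8)*255,cv2.MORPH_CLOSE,np.ones((9,9)))
c=max(cv2.findContours(mm,0,cv2.CHAIN_APPROX_NONE)[0],key=cv2.contourArea)[:,0]
def line(sel,z,name):
    P=np.array([fray(p,q,z)[:2] for q in c[sel]],np.float32)
    vx,vy,x,y=cv2.fitLine(P,cv2.DIST_HUBER,0,.001,.001).ravel();print(name,x.round(4),y.round(4),'ang',np.degrees(np.arctan2(vy,vx)).round(2));return np.array([x,y])
u,v=c.T
print(u.min(),u.max(),v.min(),v.max())
F=line((u<218)&(v>120)&(v<220),.0165,'front')
A=line((v<114)&(u>225)&(u<300),.0165,'top/left')
B=line((v>225)&(u>225)&(u<295),.0165,'bottom/right')
T=line((u>314)&(v>125)&(v<215),.0075,'tongue tip')
dk=w&(im.max(2)<48); 
n,l,st,ce=cv2.connectedComponentsWithStats(dk.astype(np.uint8)); i=1+np.argmax(st[1:,4])
print(st[i],ce[i])
f=cv2.findContours((l==i).astype(np.uint8),0,2)[0][0][:,0]
r=cv2.minAreaRect(np.array([fray(p,q,.05)[:2] for q in f],np.float32));print('fin top',r)
E
```

```text
211 322 108 230
front 0.4537 0.1666 ang 77.46
top/left 0.5178 0.2254 ang -12.71
bottom/right 0.4873 0.0825 ang -12.28
tongue tip 0.5746 0.1383 ang 77.12
[ 249  139   21   72 1372] [258.70553936 173.82798834]
fin top ((0.5060794949531555, 0.1583452820777893), (0.0763993039727211, 0.020222831517457962), 76.97899627685547)
```

>>> arm_command --pt "0 0 1.6 0 0 0.2" --pt "0 0 1.6 0 0 0" --pt "0 0 1.6 0 0 0" --pt "0 0 1.6 0 0 0" --pt "0 0 1.6 0 0 0" --pt "0 0 1.6 0 0 0" --pt "0 0 1.6 0 0 0" --pt "0 0 1.6 0 0 0" --pt "0 0 1.6 0 0 0" --pt "0 0 1.4 0 0 0" --pt "0 0 1.2 0 0 0" --pt "0 0 0.8 0 0 0"

```text
time_s: 4.15
ee_pos: [0.5047, 0.1543, 0.0208]
orientation: [-179.9, 0.0, 77.9]
ft_force: [-0.3, -0.0, 0.5]
width: 0.0883
grip_force: 0.0
```

>>> arm_command --pt "0 0 0 0 0 0" --pt "0 0 0 0 0 0" --pt "0 0 0 0 0 0" --pt "0 0 0 0 0 0" --pt "0 0 0 0 0 0" --pt "0 0 0 0 0 0" --pt "0 0 0 0 0 0" --pt "0 0 0 0 0 0" --grip 1 --squeeze 40

```text
time_s: 4.82
ee_pos: [0.5057, 0.1544, 0.0226]
orientation: [180.0, -0.0, 77.8]
ft_force: [-0.6, 0.7, -0.6]
width: 0.0368
grip_force: 0.0
```

>>> arm_command --pt "0 0 0 0 0 0" --pt "0 0 0 0 0 0" --pt "0 0 0 0 0 0" --pt "0 0 0 0 0 0" --pt "0 0 0 0 0 0" --pt "0 0 0 0 0 0" --pt "0 0 0 0 0 0"

```text
time_s: 5.4
ee_pos: [0.5055, 0.1544, 0.0223]
orientation: [-180.0, 0.0, 77.8]
ft_force: [0.3, -0.8, 0.2]
width: 0.0138
grip_force: 40.0
```

```bash
python3 - <<'E'
from h import *
s=arm.get_state();print(s)
E
```

```text
{'time_s': 5.4, 'qpos': array([ 4.10555597e+00,  2.20355805e+01,  1.06244593e+02, -1.20636291e-03,
        5.17303644e+01,  1.63426460e+01]), 'qd': array([ 0.01604581, -0.02369766, -0.13516852, -0.0301279 ,  0.00059597,
        0.00702384]), 'effort': array([ 4.63206146e-02, -4.38658977e+01, -2.49133855e+01,  8.15798272e-02,
       -1.01855574e-01, -1.06036523e-02]), 'ee_pos': array([0.50550182, 0.154382  , 0.02226267]), 'orientation': array([-1.79990154e+02,  3.87392997e-03,  7.77636576e+01]), 'ft_force': array([ 0.27532269, -0.75898596,  0.17652748]), 'torque': array([-0.14266028,  0.10231587,  0.00627016]), 'grip_force': 39.98648403212428, 'width': 0.013835045019752301}
```

>>> arm_command --pt "0 0 -0.6 0 0 0" --pt "0 0 -1.6 0 0 0" --pt "0 0 -1.8 0 0 0" --pt "0 0 -1.8 0 0 0" --pt "0 0 -1.8 0 0 0" --pt "0 0 -1.8 0 0 0" --pt "0 0 -1.8 0 0 0" --pt "0 0 -1.6 0 0 0" --pt "0 0 0 0 0 -4" --pt "0 0 0 0 0 -4" --pt "0 0 0 0 0 -4" --pt "0 0 0 0 0 -4"

```text
time_s: 6.4
ee_pos: [0.5049, 0.1544, 0.1502]
orientation: [-179.9, -0.0, 94.0]
ft_force: [0.0, -0.4, -3.3]
width: 0.0138
grip_force: 40.0
```

>>> arm_command --pt "-0.8 -0.18 0 0 0 0" --pt "-1.64 -0.36 0 0 0 0" --pt "-1.64 -0.36 0 0 0 0" --pt "-1.64 -0.36 0 0 0 0" --pt "-1.64 -0.36 0 0 0 0" --pt "-1.64 -0.36 0 0 0 0" --pt "-1.64 -0.36 0 0 0 0" --pt "-1.64 -0.36 0 0 0 0" --pt "-1.64 -0.36 0 0 0 0"

```text
time_s: 7.15
ee_pos: [0.4833, 0.0124, 0.1501]
orientation: [-179.9, -0.0, 93.6]
ft_force: [1.0, -0.1, -3.4]
width: 0.014
grip_force: 40.0
```

>>> arm_command --pt "-1.64 -0.36 0 0 0 0" --pt "-1.64 -0.36 0 0 0 0" --pt "-1.64 -0.36 0 0 0 0" --pt "-1.64 -0.36 0 0 0 0" --pt "-1.64 -0.36 0 0 0 0" --pt "-1.64 -0.36 0 0 0 0" --pt "-1.64 -0.36 0 0 0 0" --pt "-1.64 -0.36 0 0 0 0" --pt "-1.64 -0.36 0 0 0 0" --pt "-0.8 -0.18 0 0 0 0"

```text
time_s: 7.98
ee_pos: [0.4595, -0.1458, 0.1502]
orientation: [-180.0, 0.0, 93.6]
ft_force: [-0.0, 0.0, -3.5]
width: 0.0135
grip_force: 40.0
```

>>> arm_command --pt "0 0 0 4 0 0" --pt "0 0 0 4 0 0" --pt "0 0 0 4 0 0" --pt "0 0 0 4 0 0" --pt "0 0 0 4 0 0" --pt "0 0 0 4 0 0" --pt "0 0 0 0 0 0" --pt "0 0 0 0 0 0"

```text
time_s: 8.65
ee_pos: [0.4604, -0.1436, 0.1494]
orientation: [-156.0, -0.0, 93.8]
ft_force: [-0.6, -0.0, -3.4]
width: 0.0139
grip_force: 40.0
```

```bash
python3 - <<'E'
from h import *
s=arm.get_state();p=K('wrist');im,d=arm.camera('wrist')
print(s['time_s'],s['ee_pos'],s['orientation'],s['qpos'],s['ft_force'],s['torque'],s['width'])
np.savez('w2.npz',im=im,d=d,**{k:np.array(v) for k,v in p.items()})
im2,d2=arm.camera('scene');np.savez('s2.npz',im=im2,d=d2)
im3,d3=arm.camera('top');np.savez('t2.npz',im=im3,d=d3)
sc=cv2.resize(im2[90:250,200:400],(500,400)); tp=cv2.resize(im3[150:290,270:410],(400,400))
w=cv2.resize(im,(512,384))
cv2.imwrite('pics/v2.png',cv2.resize(np.hstack([cv2.resize(w,(533,400)),tp]),(800,343))[:,:,::-1])
E
```

```text
8.65 [ 0.46044679 -0.14363127  0.14936405] [-1.56023368e+02 -3.52574484e-02  9.37570508e+01] [-24.28515319  20.89473153  93.29600629 -10.99686368  87.30536729
 -25.44000574] [-0.60544689 -0.04180905 -3.42634422] [ 0.02422173 -0.33601309  0.00744126] 0.013884533553046257
```

View pics/v2.png

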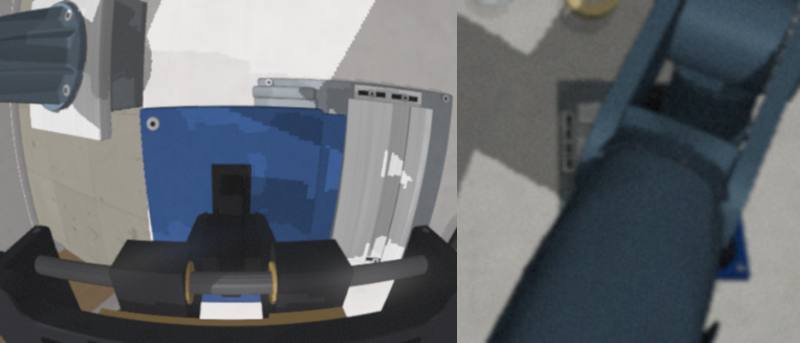

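The wrist view shows the tilted board held squarely in front of the rail, with the lip to the right of the tongue. I'll move to just before the groove mouth, then go in along the board's slope.

>>> arm_command --pt "0 0.7 0.5 0 0 0" --pt "0 0.7 0.5 0 0 0" --pt "0 0.7 0.6 0 0 0" --pt "0 0.7 0.6 0 0 0" --pt "0 0.7 0.6 0 0 0" --pt "0 0.7 0.6 0 0 0" --pt "0 0.7 0.5 0 0 0" --pt "0 0.55 0.35 0 0 0" --pt "0 0 0 0 0 0"

```text
time_s: 9.55
ee_pos: [0.4927, -0.1415, 0.0878]
orientation: [-155.9, -0.1, 93.8]
ft_force: [0.2, -0.1, -3.8]
width: 0.0136
grip_force: 40.0
```

>>> arm_command --pt "0 0.5 0 0 0 0" --pt "0 0.5 0 0 0 0" --pt "0 0.5 0 0 0 0" --pt "0 0.4 0 0 0 0" --pt "0 0.3 0 0 0 0" --pt "0 0 0 0 0 0" --pt "0 0 0 0 0 0"

```text
time_s: 10.13
ee_pos: [0.5128, -0.1405, 0.0803]
orientation: [-156.0, 0.0, 93.8]
ft_force: [0.6, -0.7, -3.4]
width: 0.0137
grip_force: 40.0
```

```bash
cat >> h.py <<'E'
def rel(lipX=.5694,O=(.5148,-.1396),yaw=3.85):
    s=arm.get_state();c,q=np.cos(np.radians(yaw)),np.sin(np.radians(yaw));t=s['ee_pos']
    X=c*t[0]+q*t[1];Y=-q*t[0]+c*t[1]
    th=np.radians(s['orientation'][0]%360-180)
    a=np.array([73,0])-[0,22.3]
    def pt(x,z):
        dx,dz=x,z-22.3
        return (np.array([(X-lipX)*1e3+61+dx*np.cos(th)+dz*np.sin(th), t[2]*1e3-dx*np.sin(th)+dz*np.cos(th)])).round(1)
    print('t',s['time_s'],'tilt',np.degrees(th).round(2),'Y mm',((Y+.1738)*1e3).round(2),'yaw',(s['orientation'][2]-90).round(2),'F',s['ft_force'].round(1),'T',s['torque'].round(2))
    print('rail frame: tip bot',pt(73,4.5),'tip top',pt(73,10.5),'root top',pt(55,10.5),'hook',pt(50,0),pt(55,0),'TCP',(X*1e3).round(1),(t[2]*1e3).round(1))
E
python3 -c "from h import *;rel()"
```

```text
t 10.1333 tilt 24.01 Y mm -0.82 yaw 3.78 F [ 0.6 -0.7 -3.4] T [-0.03 -0.28 -0.  ]
rail frame: tip bot [53.3 34.4] tip top [55.7 39.9] root top [39.3 47.2] hook [30.4 39.6] [35.  37.6] TCP 502.2 80.3
```

>>> arm_command --pt "0 0.2 0.06 0 0 0" --pt "0 0.2 0 0 0 0" --pt "0 0.2 0 0 0 0" --pt "0 0.2 0 0 0 0" --pt "0 0 0 0 0 0"

```text
time_s: 10.55
ee_pos: [0.5201, -0.1401, 0.0764]
orientation: [-156.0, 0.0, 93.8]
ft_force: [-0.2, -0.1, -4.1]
width: 0.014
grip_force: 40.0
```

>>> arm_command --pt "0 0.2 0 0 0 0" --pt "0 0.2 0 0 0 0" --pt "0 0 0 0 0 0"

```text
time_s: 10.8
ee_pos: [0.5237, -0.1398, 0.0748]
orientation: [-156.0, -0.0, 93.8]
ft_force: [0.1, 0.3, -3.9]
width: 0.0136
grip_force: 40.0
```

>>> arm_command --pt "0 0.2 0 0 0 0" --pt "0 0.1 0 0 0 0" --pt "0 0 0 0 0 0"

```text
time_s: 11.05
ee_pos: [0.5263, -0.1396, 0.0736]
orientation: [-156.0, -0.0, 93.8]
ft_force: [-0.3, -0.7, -3.3]
width: 0.0138
grip_force: 40.0
```

```bash
python3 -c "from h import *;rel()"
```

```text
t 11.05 tilt 24.0 Y mm -0.86 yaw 3.77 F [-0.3 -0.7 -3.3] T [-0.04 -0.39 -0.03]
rail frame: tip bot [66.8 27.6] tip top [69.3 33.1] root top [52.8 40.5] hook [44.  32.9] [48.5 30.9] TCP 515.8 73.6
```

>>> arm_command --pt "0 0.15 0 0 0 0" --pt "0 0.15 0 0 0 0" --pt "0 0 0 0 0 0"

```text
time_s: 11.3
ee_pos: [0.5291, -0.1395, 0.0724]
orientation: [-156.0, -0.0, 93.8]
ft_force: [0.6, 0.2, -3.5]
width: 0.0137
grip_force: 40.0
```

>>> arm_command --pt "0 0.1 0 0 0 0" --pt "0 0.05 0 0 0 0" --pt "0 0 0 0 0 0"

```text
time_s: 11.55
ee_pos: [0.5304, -0.1394, 0.0718]
orientation: [-156.0, -0.0, 93.8]
ft_force: [-0.2, 0.8, -3.3]
width: 0.0133
grip_force: 40.0
```

>>> arm_command --pt "0 0.05 0 0 0 0" --pt "0 0.05 0 0 0 0" --pt "0 0 0 0 0 0"

```text
time_s: 11.8
ee_pos: [0.5312, -0.1393, 0.0715]
orientation: [-156.0, 0.0, 93.8]
ft_force: [-0.4, -0.4, -3.1]
width: 0.014
grip_force: 40.0
```

```bash
python3 -c "from h import *;rel()"
```

```text
t 11.8 tilt 24.0 Y mm -0.88 yaw 3.77 F [-0.4 -0.4 -3.1] T [-0.02 -0.39 -0.06]
rail frame: tip bot [71.7 25.5] tip top [74.2 31. ] root top [57.7 38.3] hook [48.9 30.7] [53.5 28.7] TCP 520.7 71.5
```

>>> arm_command --pt "0 0.05 0 0 0 0" --pt "0 0.05 0 0 0 0" --pt "0 0 0 0 0 0"

```text
time_s: 12.05
ee_pos: [0.5322, -0.1393, 0.0711]
orientation: [-156.0, 0.0, 93.8]
ft_force: [0.5, 0.5, -4.5]
width: 0.0134
grip_force: 40.0
```

>>> arm_command --pt "0 0.05 0 0 0 0" --pt "0 0.05 0 0 0 0" --pt "0 0 0 0 0 0"

```text
time_s: 12.3
ee_pos: [0.533, -0.1392, 0.0707]
orientation: [-156.0, -0.0, 93.8]
ft_force: [-1.5, -0.5, -3.9]
width: 0.0139
grip_force: 40.0
```

>>> arm_command --pt "0 0.05 0 0 0 0" --pt "0 0 0 0 0 0"

```text
time_s: 12.47
ee_pos: [0.5332, -0.1393, 0.0705]
orientation: [-156.0, 0.0, 93.8]
ft_force: [-1.9, -1.2, -4.0]
width: 0.0138
grip_force: 40.0
```

>>> arm_command --pt "0 0.05 0 0 0 0" --pt "0 0 0 0 0 0"

```text
time_s: 12.63
ee_pos: [0.5335, -0.1394, 0.0704]
orientation: [-155.9, 0.0, 93.8]
ft_force: [-3.9, -1.5, -1.1]
width: 0.0138
grip_force: 40.0
```

Contact came just as the board's rear face should meet the lip, so the lip is about 0.7 mm behind my estimate. I'll back off 6 mm along the slope and check.

>>> arm_command --pt "0 -0.2 0 0 0 0" --pt "0 -0.2 0 0 0 0" --pt "0 -0.2 0 0 0 0" --pt "0 0 0 0 0 0" --pt "0 0 0 0 0 0"

```text
time_s: 13.05
ee_pos: [0.5286, -0.1395, 0.0728]
orientation: [-156.0, 0.0, 93.8]
ft_force: [-1.3, 0.3, -3.8]
width: 0.0139
grip_force: 40.0
```

```bash
python3 -c "from h import *;rel(.5701)"
```

```text
t 13.05 tilt 23.96 Y mm -0.85 yaw 3.76 F [-1.3  0.3 -3.8] T [-0.08 -0.44  0.01]
rail frame: tip bot [68.4 26.9] tip top [70.9 32.4] root top [54.4 39.7] hook [45.6 32.2] [50.2 30.1] TCP 518.1 72.8
```

Clear of contact again. Next I'll lower the board by turning about the lip edge.

>>> arm_command --pt "0 -0.03 0.21 -2 0 0" --pt "0 -0.03 0.21 -2 0 0" --pt "0 0 0 0 0 0"

```text
time_s: 13.3
ee_pos: [0.5258, -0.1395, 0.0691]
orientation: [-160.1, -0.0, 93.8]
ft_force: [-0.7, 0.1, -4.6]
width: 0.0137
grip_force: 40.0
```

>>> arm_command --pt "0 -0.03 0.21 -2 0 0" --pt "0 -0.03 0.21 -2 0 0" --pt "0 0 0 0 0 0"

```text
time_s: 13.55
ee_pos: [0.5241, -0.1398, 0.0656]
orientation: [-164.0, 0.0, 93.8]
ft_force: [0.1, 0.0, -2.2]
width: 0.0136
grip_force: 40.0
```

>>> arm_command --pt "0 -0.03 0.21 -2 0 0" --pt "0 0 0 0 0 0"

```text
time_s: 13.72
ee_pos: [0.5236, -0.14, 0.0637]
orientation: [-166.0, 0.0, 93.8]
ft_force: [1.7, 0.5, -2.0]
width: 0.0143
grip_force: 40.0
```

```bash
python3 -c "from h import *;rel(.5701)"
```

```text
t 13.7167 tilt 13.97 Y mm -1.0 yaw 3.76 F [ 1.7  0.5 -2. ] T [-0.06 -0.44  0.02]
rail frame: tip bot [70.5 28.8] tip top [71.9 34.6] root top [54.5 39. ] hook [47.1 30. ] [51.9 28.8] TCP 513.0 63.7
```

The hook is just brushing the shelf edge (+1.7 N along x), so I'll shift 1.5 mm rearward and continue.

>>> arm_command --pt "0 0.15 0 0 0 0" --pt "0 0 0 0 0 0"

```text
time_s: 13.88
ee_pos: [0.5253, -0.1399, 0.0633]
orientation: [-165.9, 0.0, 93.8]
ft_force: [-0.2, 0.4, -2.5]
width: 0.0133
grip_force: 40.0
```

>>> arm_command --pt "0 -0.03 0.21 -2 0 0" --pt "0 0 0 0 0 0"

```text
time_s: 14.05
ee_pos: [0.5238, -0.1396, 0.0606]
orientation: [-168.0, -0.0, 93.8]
ft_force: [1.5, -1.2, -5.2]
width: 0.0134
grip_force: 40.0
```

>>> arm_command --pt "0 -0.03 0.21 -2 0 0" --pt "0 0 0 0 0 0"

```text
time_s: 14.22
ee_pos: [0.5228, -0.1396, 0.0587]
orientation: [-169.9, -0.0, 93.8]
ft_force: [1.9, -0.5, -4.5]
width: 0.0133
grip_force: 40.0
```

>>> arm_command --pt "0 -0.03 0.21 -2 0 0" --pt "0 0 0 0 0 0"

```text
time_s: 14.38
ee_pos: [0.5219, -0.1396, 0.0567]
orientation: [-171.9, -0.0, 93.8]
ft_force: [1.3, -1.0, -3.9]
width: 0.0136
grip_force: 40.0
```

```bash
python3 -c "from h import *;rel(.5701)"
```

```text
t 14.3833 tilt 8.1 Y mm -0.57 yaw 3.76 F [ 1.3 -1.  -3.9] T [-0.13 -0.28  0.12]
rail frame: tip bot [72.1 28.8] tip top [72.9 34.7] root top [55.1 37.2] hook [48.7 27.5] [53.6 26.8] TCP 511.4 56.7
```

>>> arm_command --pt "0 -0.03 0.21 -2 0 0" --pt "0 0 0 0 0 0"

```text
time_s: 14.55
ee_pos: [0.5213, -0.1397, 0.0547]
orientation: [-173.9, -0.0, 93.8]
ft_force: [-0.2, -0.0, -3.0]
width: 0.0137
grip_force: 40.0
```

>>> arm_command --pt "0 -0.03 0.21 -2 0 0" --pt "0 0 0 0 0 0"

```text
time_s: 14.72
ee_pos: [0.5208, -0.1397, 0.0526]
orientation: [-175.9, -0.1, 93.8]
ft_force: [-0.8, 0.2, -3.4]
width: 0.0137
grip_force: 40.0
```

>>> arm_command --pt "0 -0.03 0.21 -2 0 0" --pt "0 0 0 0 0 0"

```text
time_s: 14.88
ee_pos: [0.5204, -0.1397, 0.0505]
orientation: [-177.9, -0.1, 93.8]
ft_force: [-0.0, -0.1, -3.6]
width: 0.0139
grip_force: 40.0
```

>>> arm_command --pt "0 -0.015 0.1 -1 0 0" --pt "0 0 0 0 0 0"

```text
time_s: 15.05
ee_pos: [0.5208, -0.1399, 0.0497]
orientation: [-178.9, -0.0, 93.8]
ft_force: [0.1, 0.1, -3.9]
width: 0.0137
grip_force: 40.0
```

```bash
python3 -c "from h import *;rel(.5701)"
```

```text
t 15.05 tilt 1.06 Y mm -0.74 yaw 3.77 F [ 0.1  0.1 -3.9] T [-0.04  0.07  0.03]
rail frame: tip bot [73.7 30.6] tip top [73.9 36.6] root top [55.9 36.9] hook [50.7 26.5] [55.7 26.4] TCP 510.2 49.7
```

>>> arm_command --pt "0 -0.03 0.1 -1 0 0" --pt "0 0 0 0 0 0"

```text
time_s: 15.22
ee_pos: [0.5204, -0.1399, 0.0486]
orientation: [-180.0, -0.0, 93.8]
ft_force: [0.0, 0.9, -4.0]
width: 0.0137
grip_force: 40.0
```

>>> arm_command --pt "0 -0.03 0.05 0 0 0" --pt "0 0 0 0 0 0"

```text
time_s: 15.38
ee_pos: [0.5203, -0.14, 0.0483]
orientation: [-180.0, -0.0, 93.8]
ft_force: [-0.3, 0.4, -3.8]
width: 0.0137
grip_force: 40.0
```

>>> arm_command --pt "0 0 0.03 0 0 0" --pt "0 0 0 0 0 0"

```text
time_s: 15.55
ee_pos: [0.5205, -0.14, 0.0481]
orientation: [-180.0, 0.0, 93.8]
ft_force: [0.5, -0.3, -4.1]
width: 0.0135
grip_force: 40.0
```

```bash
python3 -c "from h import *;rel(.5701)"
```

```text
t 15.55 tilt 0.01 Y mm -0.88 yaw 3.77 F [ 0.5 -0.3 -4.1] T [-0.03  0.1  -0.03]
rail frame: tip bot [73.8 30.3] tip top [73.8 36.3] root top [55.8 36.3] hook [50.8 25.8] [55.8 25.8] TCP 509.9 48.1
```

Level at the expected height (origin z ≈ 25.8). I'll lower a touch more to feel the seat.

>>> arm_command --pt "0 0 0.03 0 0 0" --pt "0 0 0 0 0 0"

```text
time_s: 15.72
ee_pos: [0.5205, -0.1401, 0.0478]
orientation: [180.0, 0.0, 93.8]
ft_force: [0.5, 0.6, -3.5]
width: 0.0139
grip_force: 40.0
```

>>> arm_command --pt "0 0 0.03 0 0 0" --pt "0 0 0 0 0 0"

```text
time_s: 15.88
ee_pos: [0.5205, -0.1401, 0.0478]
orientation: [180.0, 0.0, 93.8]
ft_force: [-0.7, 0.9, 0.7]
width: 0.0138
grip_force: 40.0
```

It is seated: the counter-force has replaced the board's weight, with no hard pressing. Now I'll release and lift away.

>>> arm_command --pt "0 0 0 0 0 0" --pt "0 0 0 0 0 0" --pt "0 0 0 0 0 0" --pt "0 0 0 0 0 0" --pt "0 0 0 0 0 0" --pt "0 0 0 0 0 0" --pt "0 0 0 0 0 0" --pt "0 0 0 0 0 0" --grip -0.1

```text
time_s: 16.55
ee_pos: [0.5204, -0.1401, 0.0475]
orientation: [180.0, 0.0, 93.8]
ft_force: [-0.7, 0.9, -0.6]
width: 0.0487
grip_force: 0.0
```

>>> arm_command --pt "0 0 -0.5 0 0 0" --pt "0 0 -0.8 0 0 0" --pt "0 0 -1.2 0 0 0" --pt "0 0 -1.6 0 0 0" --pt "0 0 -2 0 0 0" --pt "0 0 -2 0 0 0" --pt "0 0 -2 0 0 0" --pt "0 0 -2 0 0 0" --pt "0 0 -2 0 0 0" --pt "0 0 -1 0 0 0" --pt "0 0 0 0 0 0" --pt "0 0 0 0 0 0"

```text
time_s: 17.55
ee_pos: [0.5206, -0.1401, 0.1991]
orientation: [179.9, 0.0, 93.8]
ft_force: [-0.5, -0.9, -0.3]
width: 0.0486
grip_force: 0.0
```

```bash
python3 - <<'E'
from h import *
s=arm.get_state();p=K('wrist');im,d=arm.camera('wrist')
print(s['time_s'],s['ee_pos'],s['ft_force'],s['width'])
np.savez('w3.npz',im=im,d=d,**{k:np.array(v) for k,v in p.items()})
cv2.imwrite('pics/w3.png',im[:,:,::-1])
# height map of the board from fisheye depth (m along the axis)
v,u=np.mgrid[:384,:512];qx,qy=u-p['cx'],v-p['cy'];r=np.hypot(qx,qy)+1e-9;t=r/p['f']
c=np.stack([qx/r*np.tan(t)*d,qy/r*np.tan(t)*d,d],-1);P=(c-p['t'])@p['R']
hsv=cv2.cvtColor(im,cv2.COLOR_RGB2HSV)
m=(hsv[...,0]>100)&(hsv[...,0]<130)&(hsv[...,1]>120)&(v<260)&(u>100)&(u<420)&(abs(P[...,2]-.042)<.02)
Q=P[m]; top=Q[abs(Q[:,0]-.5155)<.05]
A=np.c_[top[:,:2]-[.515,-.14],np.ones(len(top))];print(len(top),'plane slopes, z(m):',np.linalg.lstsq(A,top[:,2],rcond=None)[0])
print('extent',np.percentile(Q,[.5,99.5],0))
E
```

```text
17.55 [ 0.52059216 -0.14011255  0.19907851] [-0.45615562 -0.92522643 -0.28068688] 0.048588677743458916
10302 plane slopes, z(m): [-0.00118748  0.00132895  0.04216691]
extent [[ 0.46446327 -0.21502086  0.03525739]
 [ 0.58257243 -0.0673973   0.04406389]]
```

View pics/w3.png

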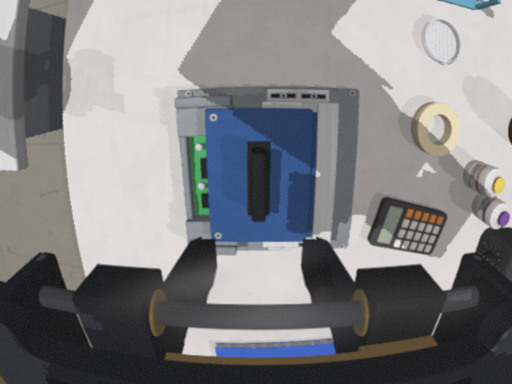

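The picture shows the board lying level (top z ≈ 42.2 mm, expected 42.0; slope about 0.001). Its tongue is under the lip at px x≈318, and the bystanders haven't moved.

```bash
python3 -c "
from plant import arm
print(arm.hand_in())"
```

```text
the job is handed in; nothing more can be done
None
```

The cover is hooked under the rail, level and released, with light contact forces throughout, and the job was handed in at about 17.6 s; no verdict was returned.

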